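# Send the coil down its locking slide

### The arm

A 7-joint arm with a two-finger parallel gripper is mounted at the origin on a cart in front of the work surface, level with it; the furniture and walls round the work are solid. World frame = base frame: x ahead of the robot, y to its left, z up, the work surface at z = 0. Lengths are in m, angles in rad, forces in N, time in s.
With the tool pointing down it reaches from about 0.4 to 0.85 m from the base axis. Payload 10.4 kg.
Tool frame: the origin (TCP) lies at the very end of the fingers, on their centre line; the grasp point (between the pads) lies 19 mm behind it; z points along the fingers, y is the direction in which the jaws open and shut (so a half turn about z gives the same grasp; the last joint's range is limited). The gripper opens to 85 mm and grips with 20 to 120 N. Pads are 22 mm wide; open, the fingers measure 114 mm over their backs; the gripper's body (76 mm by 85 mm) begins 54 mm behind the grasp point. The pads swing forward as they close: fully open they stand 13 mm farther back than shut.
Start: joints at [1.263, 0.332, -0.065, 1.46, 0.022, 1.35, -0.088], TCP at [0.176, -0.6, 0.231] pointing down, gripper open.
Joint ranges: [-2.6, 2.6], [-0.5, 2.12], [-1.47, 1.34], [0.16, 2.42], [-1.27, 4.41], [0.06, 2.06], [-2.6, 2.6]. Speed limits (rad/s): [2.22, 2.22, 2.79, 2.79, 3.14, 3.14, 3.14].

### API

Orientations are given as a unit quaternion [x, y, z, w].
In Python, from workcell import get_obs, camera, camera_info, hand_in gives the robot as it stands.
- The arm moves only by the tool move_arm, never from a script. Its argument "moves" is a list of rows, each a list of 3 entries, a list of its own where there are three numbers: the shift along the tool's x, y, z in units of 25 mm (1.0 is 25 mm), then the turn, a rotation vector about the tool's x, y, z in degrees, then the opening, from 0 (shut) to 1 (fully open). A call has 1 to 5 rows; each row shifts and turns the commanded pose from where the row before left it, along the tool's axes as they then stand; what a row does not reach is not made up. A row lasts 1/8 s, in which the tool goes at most 62.5 mm and 10.7 degrees, less where a joint would pass 70% of its speed; a pose out of reach is approached as far as the arm can. A call is refused whole if a number of a shift passes 1 or a number of a turn 10.7, either way. A call with a gripper value outside its range is refused whole. The fingers move at their own pace and stop on an object; "squeeze" is the grip in N (left out, the last holds). Time passes only in rows, so rows that do not move let the fingers close. It gives the time, the measured TCP pose, the force and the opening at its end, in the units of the state.
- get_obs(): the state, without advancing time (a new reading comes with each control period).
- camera(name): name is "scene" or "top" or "wrist"; returns the picture (384x512x3 uint8, red, green, blue); there is no depth.
- camera_info(name): a dict with "fx", "fy", "cx", "cy" (pixels), "D" ([k1, k2, p1, p2, k3] as OpenCV has them; the pictures are not rectified), "origin" and "rotation" of the camera in the world. Camera axes: x right, y down, z forward; pixel columns grow to the right and rows downward; lengths in m; the calibration is good to about 2 mm. A picture is of the moment at which its call begins: read the wrist's pose just before it. camera_info takes no time and is no camera call; for the wrist camera it gives the pose at the moment of the call.
- hand_in(): hands the job in, once; it reports no verdict.
The state is a dict: "clock": time; "joint_pos": joint angles; "joint_velocities": joint speeds; "tau": joint torques, N m; "position": TCP position; "ee_rot": TCP orientation; "ft_force": force on the tool from outside, world axes, zero at the start; "torque": the same for the moment, N m; "grip_width": opening from 0.0 (shut) to 1.0 (fully open).
Only numpy, scipy, OpenCV 4.12 (cv2) and the standard library are available. Lean on these libraries where they do the work, as an engineer would, in place of code of your own. Each camera call takes 0.05 s, during which the arm holds its last target. There are 200 camera calls.

### The job

On the slide that carries the orange wound coil, squeeze the yellow lock tab fully in against the black ear, keep it squeezed while you slide the carriage away from you until it is fully home at the far end, then let go so that it locks there. Keep the coil standing in its tray, and leave the other slide, with the aluminium half shell, where it is.

Things in the scene. Friction and masses are not known exactly. Their poses are not given: they have to be found in the camera images.
- coil_grip (a point): on the coil's carriage, moves with it: midway between outer faces of black ear and squeezed yellow tab (upright plates, 24 mm along x, 8 thick), 62 mm above bench, 16 below the tops. x: level, slide direction to the far end; y: across, to the left; z up. Ear's outer face 12 mm to -y; tab's 20 mm to +y free, 12 squeezed. Clear beside them above z = 28 mm. Slides 100 mm to hard stop, friction 1.5 N
- coil_tab (a joint): yellow lock tab of the coil's slide: 0 m free, sprung out; 0.008 m squeezed fully in, toward the ear (-y of coil_grip). Spring 5 N at first, 9 N fully in. Its tooth leaves the notch at 0.005 m. Notches only at both ends of the 100 mm travel; let go there, the tab springs out to 0 and locks; between them it rests at 0.005 m. Aluminium rail 250x64 mm, fixed to the bench
- wound_coil: wound coil standing loose in the carriage's black tray: white square flanges below, orange wire hank on top, 41x44x53 mm, 0.1 kg; origin at the centre of its underside, z up. The tray's middle is 70 mm ahead (+x) and 2 mm to +y of coil_grip, its floor 32 mm above the bench (top of rim 41 mm), 54 mm square inside
- shell_grip (a point): the same point on the other slide, which looks just like the first and starts at its near end too, but carries a grey aluminium half shell (46x36x13 mm) in its tray; to be left alone. Either slide may be the left one, and each rail is turned up to 13 degrees
Mind the look-alikes: they are no part of the job. What is shaped like the wound_coil but blue or purple is not meant.

How it is judged:
On the way, in this order (a step that is already met when the one before it is completed fails the run):
1. the coil slide's lock tab is squeezed in while the carriage is still at the near end (value of joint coil_tab above 0.006 m and distance of coil_grip from where it was at the start of the episode below 0.02 m), for 0.05 s.
2. the tab is still held squeezed in with the carriage on its way, beyond the near notch (value of joint coil_tab above 0.006 m and distance of coil_grip from where it was at the start of the episode between 0.03 and 0.085 m), for 0.05 s.
At the end, for the whole second after the job is handed in: the coil's carriage has come at least 90 mm along its rail to the far end and its tab has sprung out again (within 3 mm of free), so it is locked; the coil stands at rest in its tray, within 20 mm of the middle and 10 degrees of upright; the other carriage is within 10 mm of where it was (distance of coil_grip from where it was at the start of the episode above 0.09 m and value of joint coil_tab below 0.003 m and x of wound_coil in the frame of coil_grip between 0.05 and 0.09 m and y of wound_coil in the frame of coil_grip between -0.018 and 0.022 m and angle between wound_coil's own z axis and vertical below 0.17 rad and linear speed of wound_coil below 0.02 m/s and distance of shell_grip from where it was at the start of the episode below 0.01 m); the robot touches nothing.
It fails at once if the coil is tipped over (more than 30 degrees) (angle between wound_coil's own z axis and vertical above 0.52 rad).
It fails at once if the other slide is moved by more than 10 mm (distance of shell_grip from where it was at the start of the episode above 0.01 m).
It also fails if it takes over 32 s, if anything falls off the work surface, if the arm or the gripper's body presses on something with over 40 N, if the wrist force passes 120 N, or if a joint passes its speed limit or range.

## Working session

There is one attempt and no reset: what is moved stays moved. The work goes in short steps, Python scripts to look and compute and a tool call to move; the robot and the scene stay as the last step left them, time stands still between calls to the robot, and variables do not carry over. Pictures are saved under pics/ and viewed, about 8 in all and at most 12, crops included, and the job is handed in when it is done.

Besides the shell and the picture viewer there is one more tool, called after "Emit:" by a JSON object that holds its "op" and its "data". move_arm: Moves the arm, as the interface text tells. Its arguments: {"type":"object","properties":{"moves":{"type":"array","items":{"type":"array"}},"squeeze":{"type":"number"}},"required":["moves"]}

```bash
mkdir -p pics; ls; python3 - <<'E'
from workcell import *
import cv2,numpy as np
o=get_obs(); print({k:np.round(v,3).tolist() for k,v in o.items()})
for n in ("top","scene"):
    im=camera(n); cv2.imwrite(f"pics/{n}0.png",im[:,:,::-1]); i=camera_info(n); print(n,{k:np.round(v,4).tolist() for k,v in i.items()})
E
```

```text
pics
{'clock': 0.0, 'joint_pos': [1.263, 0.333, -0.065, 1.461, 0.022, 1.35, -0.088], 'joint_velocities': [0.001, -0.001, -0.0, 0.001, 0.001, 0.0, -0.001], 'tau': [0.0, -62.545, 0.049, -39.162, 0.016, 0.01, -0.0], 'position': [0.176, -0.599, 0.23], 'ee_rot': [0.99, 0.142, -0.0, -0.001], 'ft_force': [-0.044, -1.066, -0.254], 'torque': [0.005, 0.034, 0.023], 'grip_width': 0.999}
top {'fx': 352.322, 'fy': 352.322, 'cx': 251.863, 'cy': 193.6009, 'D': [-0.0215, 0.0, 0.0, 0.0, 0.0], 'origin': [0.4225, -0.0685, 0.9244], 'rotation': [0.715, -0.6966, 0.0466, -0.0375]}
scene {'fx': 412.9305, 'fy': 412.9305, 'cx': 258.8406, 'cy': 190.3402, 'D': [-0.0867, 0.0, 0.0, 0.0, 0.0], 'origin': [0.2465, -0.6907, 0.5755], 'rotation': [0.8755, -0.1774, 0.0905, -0.4402]}
```

View pics/top0.png

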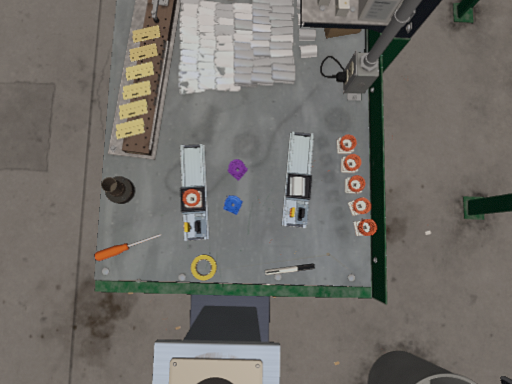

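View pics/scene0.png

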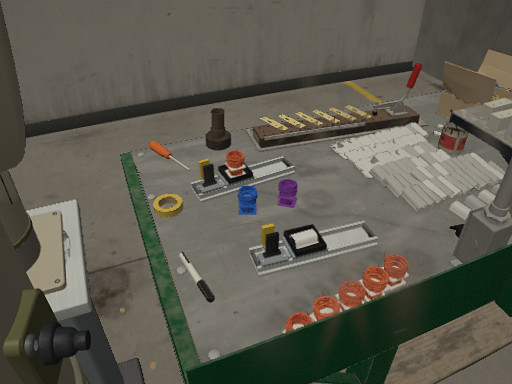

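```bash
cat > h.py <<'E'
import cv2,numpy as np
from workcell import *
from scipy.spatial.transform import Rotation as R
def cast(info,px,z):
    K=np.array([[info['fx'],0,info['cx']],[0,info['fy'],info['cy']],[0,0,1]])
    u=cv2.undistortPoints(np.float64(px).reshape(-1,1,2),K,np.float64(info['D'])).reshape(-1,2)
    d=R.from_quat(info['rotation']).apply(np.c_[u,np.ones(len(u))]); o=np.array(info['origin'])
    return o+d*((z-o[2])/d[:,2])[:,None]
E
python3 - <<'E'
from h import *
im=cv2.imread("pics/top0.png"); c=im[140:245,170:220]
cv2.imwrite("pics/c1.png",cv2.resize(np.hstack([c,im[125:230,275:325]]),None,fx=5.5,fy=5.5,interpolation=cv2.INTER_CUBIC))
i=camera_info("top")
print(cast(i,[(186,227),(198,228)],.078).round(4)); print(cast(i,[(192,199)],.041).round(4))
E
```

```text
[[0.4392 0.0771 0.078 ]
 [0.4376 0.0484 0.078 ]]
[[0.5104 0.0717 0.041 ]]
```

View pics/c1.png

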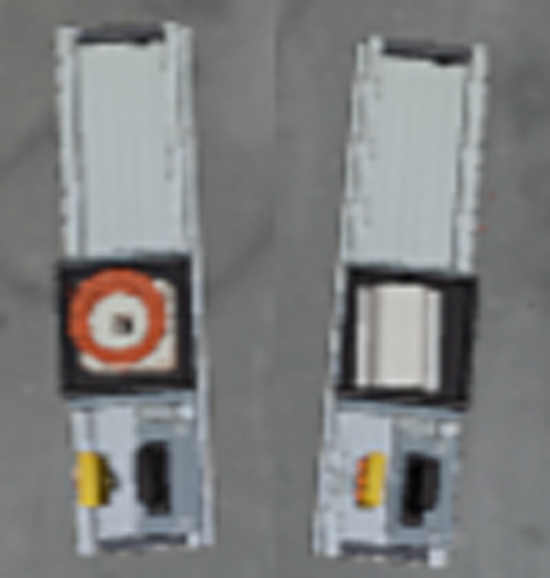

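```bash
python3 - <<'E'
from h import *
i=camera_info("top")
P=lambda a,z:cast(i,np.array(a)/5.5+[170-.5+.09,140-.5+.09],z)
r=P([(80,553),(212,543),(58,28),(188,28)],.015);print(r.round(4))
a=(r[0]+r[1])/2;b=(r[2]+r[3])/2;d=b-a;print("len",np.linalg.norm(d),"yaw",np.degrees(np.arctan2(d[1],d[0])))
for e in((0,2),(1,3)):
  q=r[e[1]]-r[e[0]];print(np.degrees(np.arctan2(q[1],q[0])))
t=P([(58,262),(190,258),(63,398),(193,390)],.041);print(t.round(4),t.mean(0))
for s in ((2,0),(3,1)):
  q=t[s[1]]-t[s[0]];print(np.degrees(np.arctan2(q[1],q[0])))
print(P([(77,453),(77,507),(137,443),(137,513)],.078).round(4))
E
```

```text
[[0.4069 0.0912 0.015 ]
 [0.4131 0.0301 0.015 ]
 [0.6562 0.1137 0.015 ]
 [0.6579 0.0514 0.015 ]]
len 0.24799151763455538 yaw 5.068762569919142
5.163245074678433
4.972530900661064
[[0.5395 0.103  0.041 ]
 [0.543  0.0425 0.041 ]
 [0.4771 0.0976 0.041 ]
 [0.4823 0.0387 0.041 ]] [0.51048413 0.07044545 0.041     ]
4.896423751171114
3.645725185678381
[[0.4511 0.0834 0.078 ]
 [0.4277 0.0823 0.078 ]
 [0.4561 0.0576 0.078 ]
 [0.4258 0.0562 0.078 ]]
```

Emit:
{"op": "move_arm", "data": {"moves": [[[0.5,-1,0],[0,0,5.6],1],[[0.5,-1,0],[0,0,5.7],1],[[0.5,-1,0],[0,0,0],1],[[0.5,-1,0],[0,0,0],1],[[0.5,-1,0],[0,0,0],1]]}}

```text
clock: 0.72
position: [0.2192, -0.4664, 0.231]
ee_rot: [0.999, 0.044, -0.0, -0.0]
ft_force: [1.1, 0.7, 0.7]
grip_width: 1.0
```

Emit:
{"op": "move_arm", "data": {"moves": [[[0.5,-1,0],[0,0,0],1],[[0.5,-1,0],[0,0,0],1],[[0.5,-1,0],[0,0,0],1],[[0.5,-1,0],[0,0,0],1],[[0.5,-1,0],[0,0,0],1]]}}

```text
clock: 1.35
position: [0.2705, -0.3364, 0.2311]
ee_rot: [0.999, 0.044, -0.0, -0.0]
ft_force: [0.6, -0.4, 0.5]
grip_width: 1.001
```

Emit:
{"op": "move_arm", "data": {"moves": [[[0.5,-1,0],[0,0,0],1],[[0.5,-1,0],[0,0,0],1],[[0.5,-1,0],[0,0,0],1],[[0.5,-1,0],[0,0,0],1],[[0.5,-1,0],[0,0,0],1]]}}

```text
clock: 1.98
position: [0.3218, -0.2065, 0.2311]
ee_rot: [0.999, 0.044, -0.0, -0.0]
ft_force: [-0.2, -0.2, 0.1]
grip_width: 1.003
```

Emit:
{"op": "move_arm", "data": {"moves": [[[0.5,-1,0],[0,0,0],1],[[0.5,-1,0],[0,0,0],1],[[0.5,-1,0],[0,0,0],1],[[0.5,-1,0],[0,0,0],1],[[0.5,-1,0],[0,0,0],1]]}}

```text
clock: 2.6
position: [0.373, -0.0766, 0.2311]
ee_rot: [0.999, 0.044, -0.0, 0.0]
ft_force: [0.2, -0.4, -0.4]
grip_width: 0.997
```

Emit:
{"op": "move_arm", "data": {"moves": [[[0.6,-1,0],[0,0,0],1],[[0.6,-1,0],[0,0,0],1],[[0.6,-1,0.6],[0,0,0],1],[[0.6,-1,0.6],[0,0,0],1],[[0.6,-1,0.6],[0,0,0],1]]}}

```text
clock: 3.22
position: [0.437, 0.0544, 0.1858]
ee_rot: [0.999, 0.044, 0.0, 0.0]
ft_force: [0.7, 0.1, -0.4]
grip_width: 0.997
```

Emit:
{"op": "move_arm", "data": {"moves": [[[0.2,-0.3,0.6],[0,0,0],1],[[0,0,0],[0,0,0],1]]}}

```text
clock: 3.48
position: [0.4403, 0.062, 0.1703]
ee_rot: [0.999, 0.045, -0.001, -0.0]
ft_force: [0.3, -0.4, 0.5]
grip_width: 0.999
```

```bash
python3 - <<'E'
from h import *
o=get_obs();i=camera_info("wrist");im=camera("wrist");print(o['position'],o['ee_rot'],i)
cv2.imwrite("pics/w0.png",im[:,:,::-1])
E
```

```text
[0.44031269 0.06200457 0.17033523] [ 9.99007843e-01  4.45161547e-02 -1.20698181e-03 -4.30373252e-04] {'fx': 285.7628301106205, 'fy': 285.7628301106205, 'cx': 253.36721557355773, 'cy': 192.09799566545965, 'D': array([-0.04695195,  0.        ,  0.        ,  0.        ,  0.        ]), 'origin': array([0.52207806, 0.07091233, 0.31145456]), 'rotation': array([ 0.72853319, -0.66567682, -0.10918617,  0.1191308 ])}
```

View pics/w0.png

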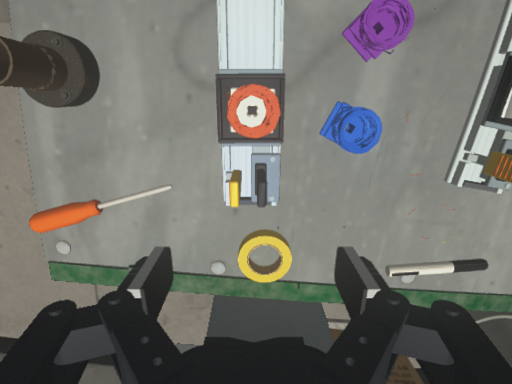

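```bash
python3 - <<'E'
from h import *
i=camera_info("wrist"); im=cv2.imread("pics/w0.png")
hsv=cv2.cvtColor(im,cv2.COLOR_BGR2HSV)
def box(m,n):
  m[:, :]=m; k,l,s,c=cv2.connectedComponentsWithStats(m.astype('uint8'))
  print(n,[t.tolist() for t in s[1:] if t[4]>40])
roi=np.zeros(im.shape[:2],bool);roi[155:215,222:280]=1
box(roi&(hsv[...,0]>15)&(hsv[...,0]<35)&(hsv[...,1]>140),"yel"); box(roi&(hsv[...,2]<60),"blk")
cv2.imwrite("pics/c2.png",cv2.resize(im[65:215,205:295],None,fx=4,fy=4,interpolation=cv2.INTER_CUBIC))
E
```

```text
yel [[230, 181, 9, 26, 218]]
blk []
```

View pics/c2.png

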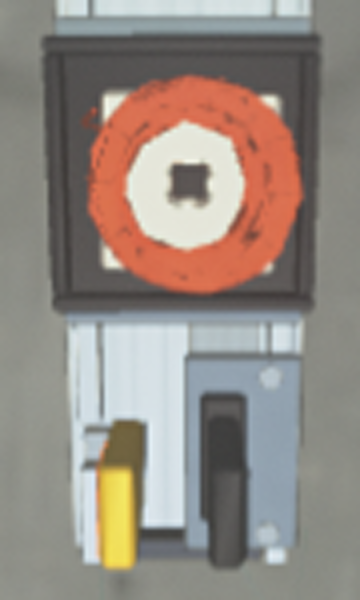

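```bash
python3 - <<'E'
from h import *
i=camera_info("wrist");o=get_obs()
P=lambda a,z:cast(i,np.array(a)/4+[204.6,64.6],z)
q=P([(101,467),(135,467),(103,568),(137,568),(208,472),(243,472),(213,566),(245,566)],.078)
t=np.radians(5.05);M=np.array([[np.cos(t),np.sin(t)],[-np.sin(t),np.cos(t)]])
print(((q[:,:2]-o['position'][:2])@M.T*1000).round(1))
tr=P([(40,38),(320,36),(57,310),(313,308)],.041);print(((tr[:,:2]-o['position'][:2])@M.T*1000).round(1))
E
```

```text
[[ 13.2  21.7]
 [ 13.2  14.4]
 [-10.   21.8]
 [-10.   14.3]
 [ 12.1  -1.2]
 [ 12.1  -8.7]
 [ -9.5  -2.4]
 [ -9.5  -9.4]]
[[101.4  36. ]
 [101.8 -26. ]
 [ 41.   34.3]
 [ 41.6 -26.3]]
```

Emit:
{"op": "move_arm", "data": {"moves": [[[0.06,-0.06,1],[0,0,0],1],[[0,0,1],[0,0,0],1],[[0,0,1],[0,0,0],1],[[0,0,1],[0,0,0],0.8],[[0,0,0.9],[0,0,0],0.7]], "squeeze": 30}}

```text
clock: 4.15
position: [0.4427, 0.0619, 0.0487]
ee_rot: [0.999, 0.043, 0.0, 0.001]
ft_force: [0.3, -0.0, -0.2]
grip_width: 0.701
```

Emit:
{"op": "move_arm", "data": {"moves": [[[0,0,0.1],[0,0,0],0.6],[[0,0,0],[0,0,0],0.5],[[0,0,0],[0,0,0],0.5]]}}

```text
clock: 4.53
position: [0.4432, 0.0629, 0.0474]
ee_rot: [0.999, 0.044, 0.001, 0.0]
ft_force: [0.4, -0.8, -0.9]
grip_width: 0.502
```

Emit:
{"op": "move_arm", "data": {"moves": [[[0,0,0.12],[0,0,0],0.45],[[0,0,0],[0,0,0],0.4],[[0,0,0],[0,0,0],0.37],[[0,0,0],[0,0,0],0.34]]}}

```text
clock: 5.03
position: [0.4431, 0.0648, 0.044]
ee_rot: [0.999, 0.044, 0.001, -0.001]
ft_force: [-0.5, 8.3, 4.2]
grip_width: 0.343
```

Emit:
{"op": "move_arm", "data": {"moves": [[[0,0,0],[0,0,0],0.31],[[0,0,0],[0,0,0],0.28],[[0,0,0],[0,0,0],0.2],[[0,0,0],[0,0,0],0.1],[[0,0,0],[0,0,0],0.1]]}}

```text
clock: 5.65
position: [0.4436, 0.0631, 0.0442]
ee_rot: [0.999, 0.044, 0.001, 0.0]
ft_force: [-0.9, -0.5, 11.3]
grip_width: 0.27
```

Emit:
{"op": "move_arm", "data": {"moves": [[[0.1,0,0],[0,0,0],0.1],[[0.2,0,0],[0,0,0],0.1],[[0.2,0,0],[0,0,0],0.1],[[0.2,0,0],[0,0,0],0.1],[[0.2,0,0],[0,0,0],0.1]]}}

```text
clock: 6.28
position: [0.466, 0.0652, 0.0443]
ee_rot: [0.999, 0.044, 0.001, 0.0]
ft_force: [-2.1, -0.6, 11.6]
grip_width: 0.274
```

Emit:
{"op": "move_arm", "data": {"moves": [[[0.25,0,0],[0,0,0],0.1],[[0.25,0,0],[0,0,0],0.1],[[0.25,0,0],[0,0,0],0.1],[[0.25,0,0],[0,0,0],0.1],[[0.25,0,0],[0,0,0],0.1]]}}

```text
clock: 6.9
position: [0.4971, 0.068, 0.0443]
ee_rot: [0.999, 0.044, 0.001, 0.0]
ft_force: [-1.3, -0.5, 9.5]
grip_width: 0.27
```

Emit:
{"op": "move_arm", "data": {"moves": [[[0.25,0,0],[0,0,0],0.1],[[0.25,0,0],[0,0,0],0.1],[[0.25,0,0],[0,0,0],0.1],[[0.25,0,0],[0,0,0],0.1],[[0.25,0,0],[0,0,0],0.1]]}}

```text
clock: 7.52
position: [0.5282, 0.0708, 0.0443]
ee_rot: [0.999, 0.044, 0.001, -0.0]
ft_force: [-0.7, -0.6, 10.4]
grip_width: 0.271
```

Emit:
{"op": "move_arm", "data": {"moves": [[[0.2,0,0],[0,0,0],0.1],[[0.15,0,0],[0,0,0],0.1],[[0.15,0,0],[0,0,0],0.1],[[0.1,0,0],[0,0,0],0.1],[[0.06,0,0],[0,0,0],0.1]]}}

```text
clock: 8.15
position: [0.543, 0.0721, 0.0442]
ee_rot: [0.999, 0.044, -0.001, 0.0]
ft_force: [-16.1, -1.9, 21.9]
grip_width: 0.267
```

Emit:
{"op": "move_arm", "data": {"moves": [[[0,0,0],[0,0,0],0.4],[[0,0,0],[0,0,0],0.6],[[0,0,0],[0,0,0],0.9],[[0,0,0],[0,0,0],0.9]]}}

```text
clock: 8.65
position: [0.5437, 0.0716, 0.0433]
ee_rot: [0.999, 0.044, 0.0, 0.0]
ft_force: [0.5, -0.4, -0.1]
grip_width: 0.899
```

Emit:
{"op": "move_arm", "data": {"moves": [[[0,0,-0.6],[0,0,0],0.9],[[0,0,-1],[0,0,0],0.9],[[0,0,-1],[0,0,0],0.9],[[0,0,-1],[0,0,0],0.9],[[0,0,-1],[0,0,0],0.9]]}}

```text
clock: 9.28
position: [0.5437, 0.0721, 0.1603]
ee_rot: [0.999, 0.044, 0.001, 0.0]
ft_force: [1.1, 0.6, 0.7]
grip_width: 0.903
```

```bash
python3 - <<'E'
from h import *
o=get_obs();i=camera_info("wrist");im=camera("wrist");print(o['clock'],o['position'],o['ft_force'],i['origin'].round(4).tolist(),i['rotation'].round(4).tolist())
cv2.imwrite("pics/w1.png",im[:,:,::-1])
t=camera("top")[:,:,::-1]; cv2.imwrite("pics/t1.png",t)
c=np.hstack([cv2.resize(im[40:240,190:310,::-1],None,fx=3,fy=3,interpolation=cv2.INTER_CUBIC),cv2.resize(t[110:245,165:320],(430,375))[:, :].copy() if 0 else cv2.resize(t[110:245,165:320],(430,600))])
cv2.imwrite("pics/c3.png",c)
E
```

```text
9.275 [0.54368933 0.07209599 0.1602689 ] [1.10858343 0.58652811 0.66856755] [0.625, 0.081, 0.3016] [0.7282, -0.6664, -0.1077, 0.1182]
```

View pics/c3.png

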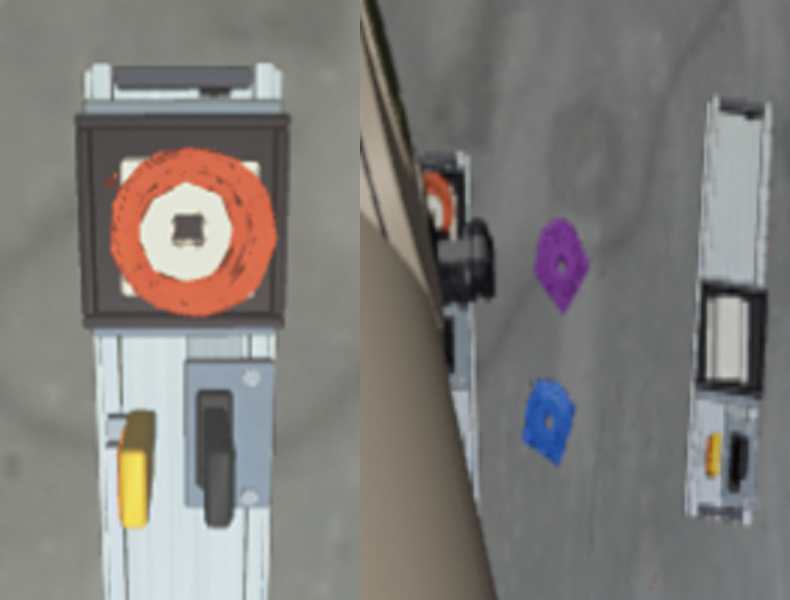

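```bash
python3 -c "
from workcell import *
print(hand_in())"
```

```text
the job is handed in; nothing more can be done
None
```

I slid the coil's carriage to the far end and let go, and the last pictures show it locked there. The job was handed in at about 9.3 s of the 32 s; the hand-in gave no verdict.

- **Squeeze:** I closed the gripper on the yellow tab and black ear of the left slide. It stopped at about 23 mm, which is the fully squeezed width, while the carriage was still at the near end.
- **Slide:** With the tab held squeezed, the carriage travelled about 99.8 mm. It then met the far stop with about 16 N of push.
- **Release:** I opened the fingers there and raised the tool to 0.16 m. The measured force was then close to zero.
- **Last pictures:** The wrist picture shows the tab sprung out, with about 29 px between tab and ear; I expected about 28 px when free and about 20 px when squeezed. The coil stands upright near the middle of its tray. In the top view the shell slide still looks to be at its near end, though I judged that by eye and did not measure it.

The only disagreement was between the top and wrist cameras, about 2 mm sideways on the grip position. I aimed between the two, and the sideways force was close to zero once the grip was closed.

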